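Free the work lamp from its charging dock and hang it on the rail

TASK

Squeeze in the two side buttons of the black work lamp to release it from its charging dock, lift it out, and hang it by its hook over the upper rail of the two-rail rack, left hanging there by itself. Do not push the padlock or the jar about.

Things in the scene. Friction and masses are not known exactly. Their poses are not given: they have to be found in the camera images.
- lamp: Black work lamp, upright block 40 x 40 x 100 mm, 0.25 to 0.45 kg, standing 40 mm deep in the dock. Origin: centre of its underside; z up; white light panel on its -x face, steel strap hook on +x, a ribbed grey push button on each of +y and -y. Button pads: 26 mm wide, 30 mm tall, centred 73 mm above the origin; 60 mm over both outer faces, 46 mm with both fully in.
- lamp_hook (a point): Point 33 mm along the lamp's +x and 90 mm above its origin: middle of the underside of the hook's strap. The hook is an inverted U, open downward and to both sides: 26 mm gap between the lamp's back and the hook's tip (inner face 46 mm from the lamp's axis); tip 6 mm thick, hanging 24 mm below the strap; strap 6 mm thick, 24 mm wide (y).
- button_left (a joint): Press of the button on the lamp's +y side: 0 = out, 0.007 m = fully in; spring of 2 N rising to 5.5 N. At its foot it carries a toe, 12 to 20 mm above the lamp's origin, hooked under the dock's wall, which clears the wall only when the button is 3 to 6 mm in. Grip the lamp by both buttons, pressed to their stops, and keep them squeezed while lifting.
- button_right (a joint): Press of the button on the lamp's -y side: same values, spring and toe. With either button out the lamp cannot be pulled from the dock. Both spring out again when let go.
- dock: Grey charging dock fixed to the bench, base 100 x 90 x 12 mm, with a walled pocket 43 x 43 mm (1.5 mm play each side of the lamp). Origin: centre of its underside; axes as the lamp's. The pocket's floor is 12 mm and its rim 52 mm above the bench; the walls reach 27.5 mm (x) and 31.5 mm (y) from the centre.
- upper_rail (a point): Middle of the rack's upper rail: y along the rail, x level and across it (+x away from the robot, turned up to 0.3 rad), z up. Round steel bar 12 mm thick, axis 190 mm above the bench; a like bar runs 60 mm straight below. A lamp hung on it leans up to about 15 degrees, its back against the lower rail.
- rack: The two-rail rack, fixed to the bench: two 14 mm square posts 196 mm tall at y = +130 and -130 mm, on feet 100 x 26 x 12 mm. Origin on the bench midway between the posts, straight under the rails; axes as upper_rail.
- padlock: Brass padlock lying on the bench beyond the dock, 45 x 50 x 22 mm with a steel shackle; origin under the centre of its brass body. To be left alone.
- jar: Small round jar, 50 mm across and 60 mm tall, standing beyond the rack; origin under its centre. To be left alone.
Things that resemble listed ones, but are neither listed nor needed, are in the scene too. Leave any turquoise look-alike of the dock alone.

How it is judged (in metres and radians):
On the way, in this order (a step that is already met when the one before it is completed fails the run):
1. both side buttons are pressed in while the lamp stands in its dock (value of joint each of button_left, button_right above 0.0025 m and z of lamp in the frame of dock below 0.025 m), for 0.1 s.
2. the lamp is out of the dock (z of lamp in the frame of dock above 0.06 m), for 0.1 s.
At the end, for the whole second after the job is handed in: The lamp hangs by its hook on the upper rail, between the posts, its weight on the rack (hook point within 18 mm of the rail's axis across, -3 to 16 mm above it), within 0.5 rad of upright, at rest (0.03 m/s, 0.3 rad/s), both buttons out again (under 2 mm), clear of the dock (x of lamp_hook in the frame of upper_rail between -0.018 and 0.018 m and y of lamp_hook in the frame of upper_rail between -0.105 and 0.105 m and z of lamp_hook in the frame of upper_rail between -0.003 and 0.016 m and angle between lamp's own z axis and vertical below 0.5 rad and linear speed of lamp below 0.03 m/s and angular speed of lamp below 0.3 rad/s and value of joint each of button_left, button_right below 0.002 m and distance between lamp and dock above 0.06 m and contact force between lamp and rack above 1 N); the robot touches nothing.
It fails at once if the padlock is pushed more than 30 mm (distance of padlock from where it was at the start of the episode above 0.03 m).
It fails at once if the jar is pushed more than 30 mm (distance of jar from where it was at the start of the episode above 0.03 m).
It also fails if it takes over 45 s, if anything falls off the work surface, if the arm or the gripper's body presses on something with over 40 N, if the wrist force passes 120 N, or if a joint passes its speed limit or range.

ROBOT

A 6-joint arm with a two-finger parallel gripper is mounted at the origin on the work surface. World frame = base frame: x ahead of the robot, y to its left, z up, the work surface at z = 0. Lengths are in mm, angles in degrees, forces in N, time in s.
With the tool pointing down it reaches from about 350 to 850 mm from the base axis. Payload 8.1 kg.
Tool frame: the origin (TCP) lies between the finger pads; the fingertips stand 22 mm ahead of it and the grasp point (between the pads) lies 3 mm ahead of it; z points along the fingers, y is the direction in which the jaws open and shut (so a half turn about z gives the same grasp; the last joint's range is limited). The gripper opens to 85 mm and grips with 20 to 120 N. Pads are 22 mm wide; open, the fingers measure 114 mm over their backs; the gripper's body (76 mm by 85 mm) begins 54 mm behind the grasp point. The pads swing forward as they close: fully open they stand 13 mm farther back than shut.
Start: joints at [-70.153, 7.471, 85.268, -0, 87.261, -4.893], TCP at [251.124, -544.924, 253.292] pointing down, gripper open.
Joint ranges: [-169.43, 169.43], [-51.17, 129.36], [1.28, 143.12], [-76.62, 256.62], [0, 156.53], [-152.29, 152.29]. Speed limits (degrees/s): [136.94, 136.94, 159.86, 180, 180, 180].

INTERFACE

Orientations are given as [roll, pitch, yaw] about the fixed x, y, z axes, in that order (R = Rz(yaw) Ry(pitch) Rx(roll)).
In Python, from bench import r gives the robot as it stands.
- The arm moves only by the tool drive_tool, never from a script. Its argument "moves" is a list of rows, each a list of 2 entries, a list of its own where there are three numbers: the shift along the world's x, y, z in mm, then the turn about the world's z in degrees. A call has exactly 8 rows; each row is the pose to reach, as a shift and turn from the pose commanded when the call began; what a row does not reach only later rows make up. A row lasts 1/12 s, in which the tool goes at most 41.7 mm and 7.16 degrees, less where a joint would pass 70% of its speed; a pose out of reach is approached as far as the arm can. A call with a gripper value outside its range is refused whole. "fingers" is the finger opening in mm, from 0 to 85.4, set as the call begins (left out, the last holds). The fingers move at their own pace and stop on an object; "squeeze" is the grip in N (left out, the last holds). Time passes only in rows, so rows that repeat a pose let the fingers close, or fill a call up. It gives the time, the measured TCP pose, the force and the opening at its end, in the units of the state.
- r.sense(): the state, without advancing time (a new reading comes with each control period).
- r.snapshot(name): name is "side" or "top"; returns a dict with "pixels" (400x640x3 uint8, red, green, blue), "camera_matrix" (3x3 intrinsics, pixels), "xyz" and "orientation" of the camera in the world. Camera axes: x right, y down, z forward; pixel columns grow to the right and rows downward; lengths in mm; the calibration is good to about 2 mm. A picture is of the moment at which its call begins. There is no depth.
- r.hand_in(): hands the job in, once; it reports no verdict.
The state is a dict: "time": time; "joint_pos": joint angles; "qd": joint speeds; "joint_efforts": joint torques, N m; "tool_pos": TCP position; "tcp_rot": TCP orientation; "ft_force": force on the tool from outside, world axes, zero at the start; "wrist_torque": the same for the moment, N m; "finger_gap": finger opening in mm.
Only numpy, scipy, OpenCV 4.12 (cv2) and the standard library are available. Lean on these libraries where they do the work, as an engineer would, in place of code of your own. Each camera call takes 0.05 s, during which the arm holds its last target.

## Working session

There is one attempt and no reset: what is moved stays moved. The work goes in short steps, Python scripts to look and compute and a tool call to move; the robot and the scene stay as the last step left them, time stands still between calls to the robot, and variables do not carry over. Pictures are saved under pics/ and viewed, and the job is handed in when it is done.

Besides the shell and the picture viewer there is one more tool, called by a JSON object that holds its "op" and its "data". drive_tool: Moves the arm, as the interface text tells. Its arguments: {"type":"object","properties":{"moves":{"type":"array","items":{"type":"array"}},"fingers":{"type":"number"},"squeeze":{"type":"number"}},"required":["moves"]}

```bash
mkdir -p pics; ls
python3 - <<'E'
from bench import r
import cv2
print(r.sense())
for n in("side","top"):
    s=r.snapshot(n); print(n,s["camera_matrix"],s["xyz"],s["orientation"])
    cv2.imwrite(f"pics/{n}0.png",s["pixels"][:,:,::-1])
E
```

```text
pics
{'time': 0.0, 'joint_pos': array([-7.01529572e+01,  7.51567664e+00,  8.53309157e+01,  1.11970785e-04,
        8.72620271e+01, -4.89293301e+00]), 'qd': array([-0.04981967, -0.00782767,  0.03465977, -0.08397477,  0.05403509,
        0.00819226]), 'joint_efforts': array([-2.04649863e-03, -5.69404936e+01, -5.00551021e+01, -4.16535431e-04,
        1.44897838e-02,  1.96213712e-07]), 'tool_pos': array([ 250.94403979, -544.42492575,  252.22279233]), 'tcp_rot': array([-1.79891786e+02, -9.37601620e-03,  2.47399615e+01]), 'ft_force': array([ 0.22656018, -0.02687707,  0.2431512 ]), 'wrist_torque': array([-0.00260993,  0.03786586,  0.03965833]), 'finger_gap': 84.90305120190226}
side [[385.96280109   0.         318.5350867 ]
 [  0.         385.96280109 200.32373957]
 [  0.           0.           1.        ]] [457.6135334  715.56333448 719.69494516] [-1.32328347e+02 -4.81333361e-02 -1.68047447e+02]
top [[383.29101395   0.         321.78448826]
 [  0.         383.29101395 196.02305136]
 [  0.           0.           1.        ]] [550.42587933  77.9442126  943.81643436] [-177.99743857    0.30659769  -91.52053768]
```

View pics/side0.png

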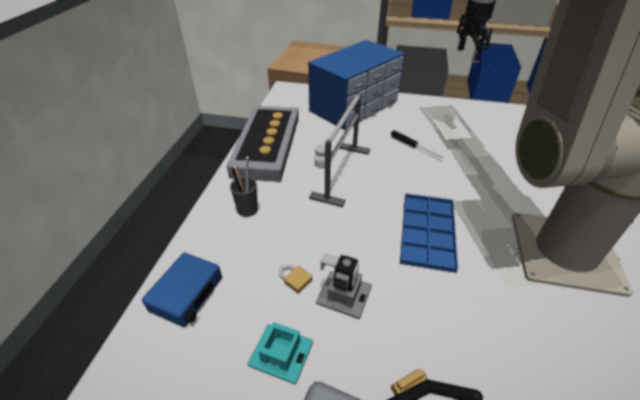

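View pics/top0.png

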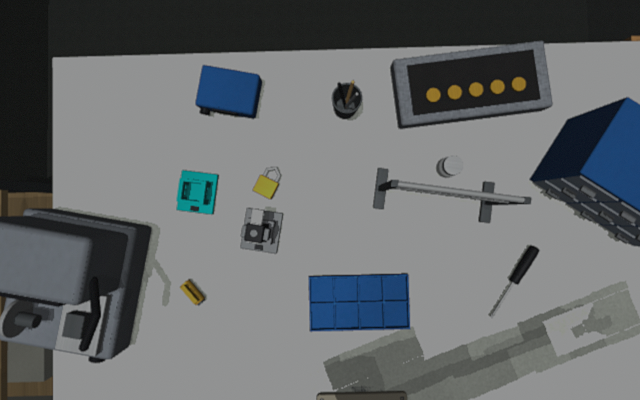

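The side view shows the lamp in its grey dock at about (345,275) and the rack with its rails at about (345,130). The empty turquoise look-alike is at (280,350). In the top view the dock is at (262,231), the padlock at (267,184), the rack at (380–530,185–200) and the jar at (451,166). I'll enlarge both views to confirm.

Run:
```python
import cv2,numpy as np
a=cv2.imread("pics/top0.png"); b=cv2.imread("pics/side0.png")
c=cv2.resize(a[195:265,230:300],None,fx=8,fy=8,interpolation=cv2.INTER_CUBIC); cv2.imwrite("pics/c1.png",c)
c=cv2.resize(b[245:320,305:385],None,fx=8,fy=8,interpolation=cv2.INTER_CUBIC); cv2.imwrite("pics/c2.png",c)
c1=cv2.resize(a[145:225,365:540],None,fx=4.5,fy=4.5,interpolation=cv2.INTER_CUBIC); cv2.imwrite("pics/c3.png",c1)
c1=cv2.resize(b[85:215,290:390],None,fx=4.5,fy=4.5,interpolation=cv2.INTER_CUBIC); cv2.imwrite("pics/c4.png",c1)
```

```text
(no output)
```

View pics/c1.png

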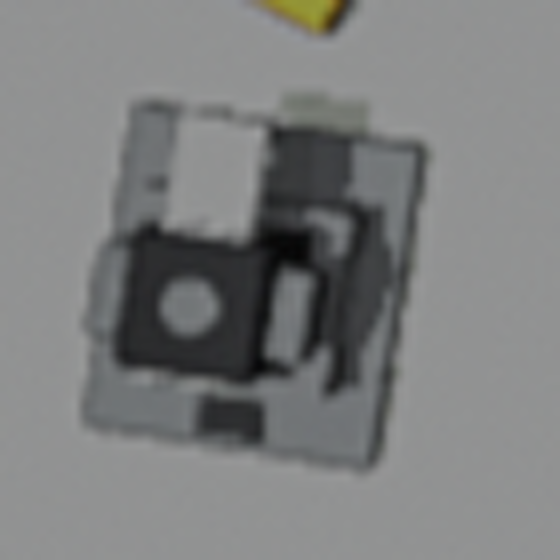

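View pics/c2.png

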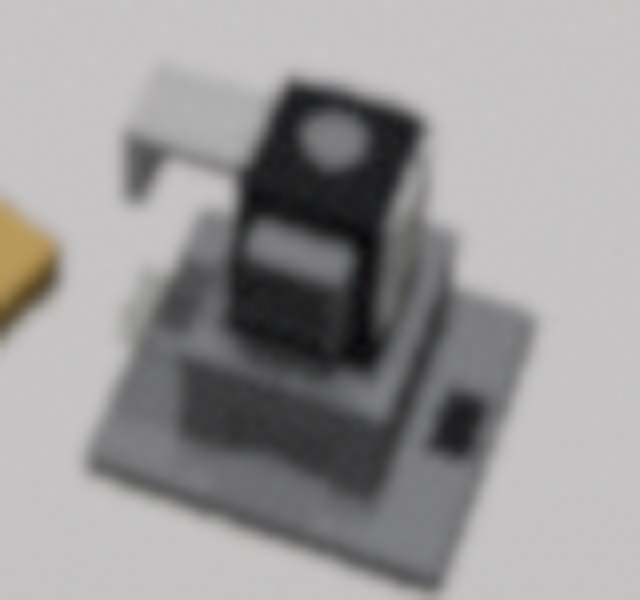

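View pics/c3.png

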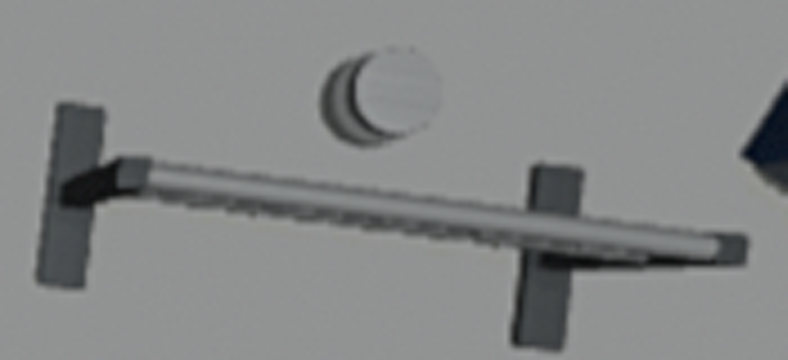

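View pics/c4.png

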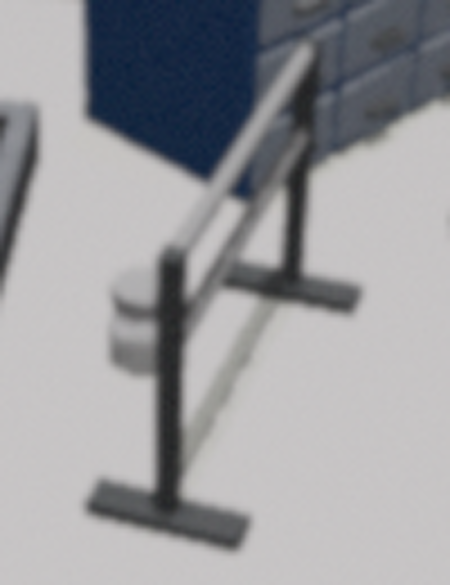

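The crops confirm it: black lamp in the grey dock, white panel facing the robot, and the hook on the far side. The dock base corners are at crop (135,103), (425,148), (370,468) and (85,428). The rack post tops are at crop (134,174) and (732,250).

```bash
cat > h.py <<'E'
import numpy as np
from scipy.spatial.transform import Rotation as R
cams={"side":(np.array([[385.96280109,0,318.5350867],[0,385.96280109,200.32373957],[0,0,1]]),np.array([457.6135334,715.56333448,719.69494516]),[-132.328347,-0.0481333361,-168.047447]),
"top":(np.array([[383.29101395,0,321.78448826],[0,383.29101395,196.02305136],[0,0,1]]),np.array([550.42587933,77.9442126,943.81643436]),[-177.99743857,0.30659769,-91.52053768])}
def ray(n,p,z):
    K,c,o=cams[n]; d=R.from_euler('xyz',o,degrees=True).apply(np.linalg.solve(K,[p[0],p[1],1])); return (c+d*(z-c[2])/d[2])[:2]
def proj(n,P):
    K,c,o=cams[n]; q=R.from_euler('xyz',o,degrees=True).inv().apply(np.asarray(P,float)-c); u=K@q; return u[:2]/u[2]
E
python3 - <<'E'
from h import *
def cr(n,pts,s,off,z,lab):
    q=np.array([ray(n,(np.array(p)+.5)/s-.5+off,z) for p in pts]); print(lab,n,q.round(1).tolist(),'mean',q.mean(0).round(1)); return q
def yaw4(q): # corners order; edges
    for i in range(4):
        d=q[(i+1)%4]-q[i]; print('  edge',np.linalg.norm(d).round(1),np.degrees(np.arctan2(d[1],d[0])).round(1)%90)
T=np.array([230,195]);S=np.array([305,245])
yaw4(cr("top",[(135,103),(425,148),(370,468),(85,428)],8,T,12,"base"))
yaw4(cr("top",[(135,235),(275,245),(258,380),(118,362)],8,T,112,"lamptop"))
yaw4(cr("top",[(180,110),(272,122),(262,238),(165,228)],8,T,108,"strap"))
yaw4(cr("side",[(292,80),(425,122),(375,205),(245,168)],8,S,112,"lamptop"))
yaw4(cr("side",[(540,320),(437,590),(90,462)],8,S,12,"base"))if 0 else cr("side",[(540,320),(90,462)],8,S,12,"basediag")
a=cr("top",[(134,174),(732,250)],4.5,np.array([365,145]),196,"posts"); d=a[1]-a[0]; print(np.linalg.norm(d),np.degrees(np.arctan2(d[1],d[0])))
a=cr("side",[(174,256),(313,50)],4.5,np.array([290,85]),196,"posts"); d=a[1]-a[0]; print(np.linalg.norm(d),np.degrees(np.arctan2(d[1],d[0])))
print(cr("top",[(398,90)],4.5,np.array([365,145]),60,"jar"))
E
```

```text
base top [[560.3, 266.0], [544.2, 178.1], [447.9, 197.0], [462.2, 283.1]] mean [503.7 231.1]
  edge 89.3 79.7
  edge 98.1 78.9
  edge 87.3 80.6
  edge 99.5 80.1
lamptop top [[523.4, 246.5], [519.7, 208.6], [483.4, 214.0], [489.3, 251.8]] mean [504.  230.3]
  edge 38.1 84.4
  edge 36.7 81.6
  edge 38.3 81.2
  edge 34.6 81.2
strap top [[557.0, 234.4], [553.1, 209.4], [521.6, 212.8], [525.0, 239.1]] mean [539.2 223.9]
  edge 25.3 81.1
  edge 31.7 83.80000000000001
  edge 26.6 82.6
  edge 32.4 81.6
lamptop side [[516.9, 212.9], [482.1, 219.3], [490.6, 247.4], [523.6, 242.8]] mean [503.3 230.6]
  edge 35.3 79.5
  edge 29.3 73.2
  edge 33.3 82.2
  edge 30.7 77.3
basediag side [[446.0, 199.7], [557.4, 269.2]] mean [501.7 234.5]
posts top [[597.8, -61.1], [557.9, -318.3]] mean [ 577.8 -189.7]
260.2205609295355 -98.81002177788173
posts side [[597.0, -58.7], [554.5, -307.3]] mean [ 575.8 -183. ]
252.13275157723186 -99.6914678503992
jar top [[645.9, -223.2]] mean [ 645.9 -223.2]
[[ 645.91240343 -223.16562588]]
```

Lamp and dock are at about (504,230.5) with yaw −9.5°. The rack is at about (577.5,−189) with yaw −8.8°. I'll move to hover over the lamp.

{"op": "drive_tool", "data": {"moves": [[[3,10,0],-1],[[10,32,0],-3],[[21,64,0],-5],[[33,101,0],-7],[[45,138,0],-9],[[57,175,0],-11],[[69,212,0],-13],[[81,249,0],-15]], "fingers": 85, "squeeze": 40}}

```text
time: 0.77
tool_pos: [332.1, -294.0, 252.8]
tcp_rot: [-180.0, 0.0, 9.6]
ft_force: [0.7, -0.7, -0.2]
finger_gap: 85.0
```

{"op": "drive_tool", "data": {"moves": [[[12,37,0],-2],[[24,74,0],-4],[[36,111,0],-6],[[48,148,0],-8],[[60,185,0],-10],[[72,222,0],-12],[[84,259,0],-14],[[96,295,0],-16]]}}

```text
time: 1.43
tool_pos: [428.0, 1.2, 253.2]
tcp_rot: [180.0, -0.0, -6.4]
ft_force: [1.6, -0.5, 0.5]
finger_gap: 85.0
```

{"op": "drive_tool", "data": {"moves": [[[12,37,-5],-1],[[24,74,-12],-2],[[36,111,-20],-3],[[48,147,-30],-3.2],[[59,181,-40],-3.2],[[68,208,-48],-3.2],[[74,225,-52],-3.2],[[75.7,231.5,-53],-3.2]]}}

```text
time: 2.1
tool_pos: [503.2, 232.8, 198.3]
tcp_rot: [180.0, 0.1, -9.3]
ft_force: [0.3, 0.2, -0.8]
finger_gap: 85.3
```

{"op": "drive_tool", "data": {"moves": [[[0,0,-10],0],[[0,0,-30],0],[[0,0,-50],0],[[0,0,-70],0],[[0,0,-88],0],[[0,0,-102],0],[[0,0,-110],0],[[0,0,-112],0]]}}

```text
time: 2.77
tool_pos: [502.5, 229.0, 86.3]
tcp_rot: [179.9, 0.2, -9.5]
ft_force: [-0.6, 0.2, 0.4]
finger_gap: 84.7
```

Run:
```python
from bench import r
import cv2
s=r.sense();print(s["time"],s["tool_pos"],s["tcp_rot"],s["ft_force"])
b=r.snapshot("side")["pixels"][:,:,::-1];a=r.snapshot("top")["pixels"][:,:,::-1]
c=cv2.resize(b[200:320,295:395],None,fx=4,fy=4,interpolation=cv2.INTER_CUBIC)
d=cv2.resize(a[180:300,210:310],None,fx=4,fy=4,interpolation=cv2.INTER_CUBIC)
cv2.imwrite("pics/g1.png",cv2.hconcat([c,d]))
```

```text
2.7667 [502.50666152 228.96498991  86.31928187] [ 1.79900370e+02  1.53559278e-01 -9.52534903e+00] [-0.56295604  0.1655627   0.4375749 ]
```

View pics/g1.png

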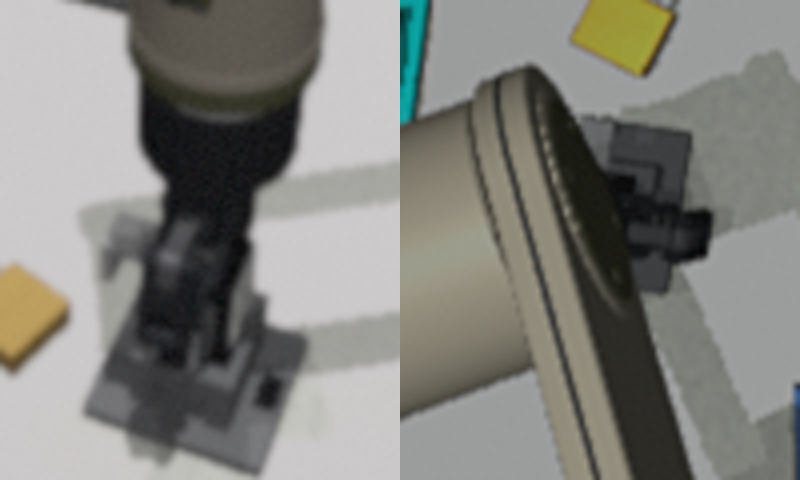

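The fingers straddle the lamp: in the left half, the finger is in front of the button at about (175,290), clear of the rim. Closing now.

{"op": "drive_tool", "data": {"moves": [[[0,0,0],0],[[0,0,0],0],[[0,0,0],0],[[0,0,0],0],[[0,0,0],0],[[0,0,0],0],[[0,0,0],0],[[0,0,0],0]], "fingers": 30, "squeeze": 50}}

```text
time: 3.53
tool_pos: [505.7, 231.2, 91.1]
tcp_rot: [-179.9, -0.2, -9.4]
ft_force: [-1.4, -1.1, 10.7]
finger_gap: 41.1
```

{"op": "drive_tool", "data": {"moves": [[[0,0,0],0],[[0,0,0],0],[[0,0,0],0],[[0,0,0],0],[[0,0,0],0],[[0,0,0],0],[[0,0,0],0],[[0,0,0],0]]}}

```text
time: 4.2
tool_pos: [505.6, 231.2, 91.1]
tcp_rot: [-179.9, -0.2, -9.4]
ft_force: [-2.0, -1.0, 10.9]
finger_gap: 41.2
```

Run:
```python
from bench import r
import cv2
b=r.snapshot("side")["pixels"][:,:,::-1];a=r.snapshot("top")["pixels"][:,:,::-1]
c=cv2.resize(b[230:320,305:380],None,fx=6,fy=6,interpolation=cv2.INTER_CUBIC)
cv2.imwrite("pics/g2.png",c)
```

```text
(no output)
```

View pics/g2.png

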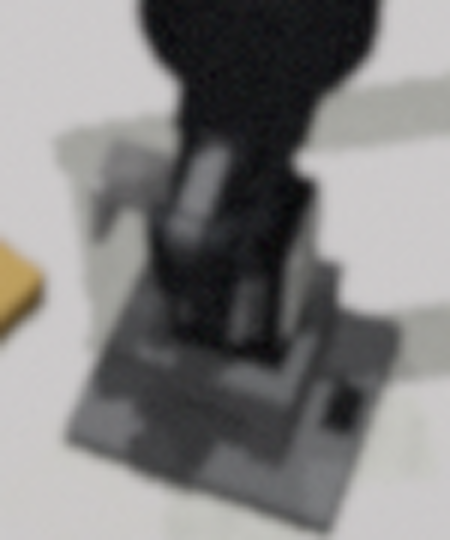

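Run:
```python
from h import *
import cv2
im=cv2.imread("pics/g2.png")
t=np.radians(-9.5);ex=np.array([np.cos(t),np.sin(t)]);ey=np.array([-np.sin(t),np.cos(t)])
def box(xs,y,zs,c,o=np.array([504,230.5])):
    P=[np.r_[o+ex*x+ey*y,z] for x,z in((xs[0],zs[0]),(xs[1],zs[0]),(xs[1],zs[1]),(xs[0],zs[1]))]
    q=np.array([(proj("side",p)-[305,230]+.5)*6-.5 for p in P]).astype(int)
    cv2.polylines(im,[q],True,c,1)
box((-13,13),23,(70,100),(0,255,0)); box((-13,13),30,(70,100),(0,255,255))
box((-20,20),20,(52,112),(255,0,0))
box((-11,11),23,(69,105),(0,0,255),np.array([505.6,231.2]))
cv2.imwrite("pics/g3.png",im)
```

```text
(no output)
```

View pics/g3.png

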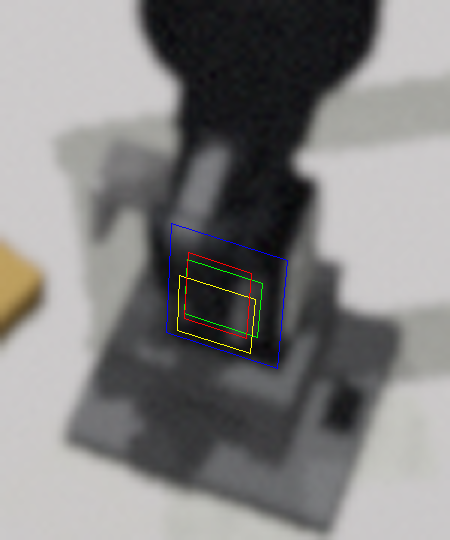

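The finger sits over the button, and the light sliver at (245,310) is the button's edge. The reading of 41 mm rather than 46 mm and the upward force fit the pads swinging forward as they closed. I'll make a slow test lift.

{"op": "drive_tool", "data": {"moves": [[[0,0,1],0],[[0,0,2],0],[[0,0,4],0],[[0,0,6],0],[[0,0,8],0],[[0,0,10],0],[[0,0,12],0],[[0,0,12],0]]}}

```text
time: 4.97
tool_pos: [503.7, 230.6, 100.6]
tcp_rot: [-180.0, 0.0, -9.5]
ft_force: [0.5, 0.0, -3.2]
finger_gap: 41.1
```

{"op": "drive_tool", "data": {"moves": [[[0,0,5],0],[[0,0,15],0],[[0,0,30],0],[[0,0,50],0],[[0,0,72],0],[[0,0,95],0],[[0,0,115],0],[[0,0,132],0]]}}

```text
time: 5.63
tool_pos: [503.7, 230.8, 235.0]
tcp_rot: [-179.9, -0.0, -9.4]
ft_force: [0.5, 0.4, -3.6]
finger_gap: 40.9
```

{"op": "drive_tool", "data": {"moves": [[[0,0,2],0],[[0,0,2],0],[[0,0,2],0],[[0,0,2],0],[[0,0,2],0],[[0,0,2],0],[[0,0,2],0],[[0,0,2],0]]}}

```text
time: 6.3
tool_pos: [503.6, 230.5, 233.8]
tcp_rot: [180.0, 0.0, -9.5]
ft_force: [0.2, 0.6, -3.6]
finger_gap: 40.8
```

Run:
```python
from bench import r
import cv2
print(r.sense()["tool_pos"])
b=r.snapshot("side")["pixels"][:,:,::-1];a=r.snapshot("top")["pixels"][:,:,::-1]
c=cv2.resize(b[180:320,295:395],None,fx=4,fy=4,interpolation=cv2.INTER_CUBIC)
d=cv2.resize(a[160:300,210:310],None,fx=4,fy=4,interpolation=cv2.INTER_CUBIC)
cv2.imwrite("pics/l1.png",cv2.hconcat([c,d]))
```

```text
[503.62459411 230.49687859 233.76129404]
```

View pics/l1.png

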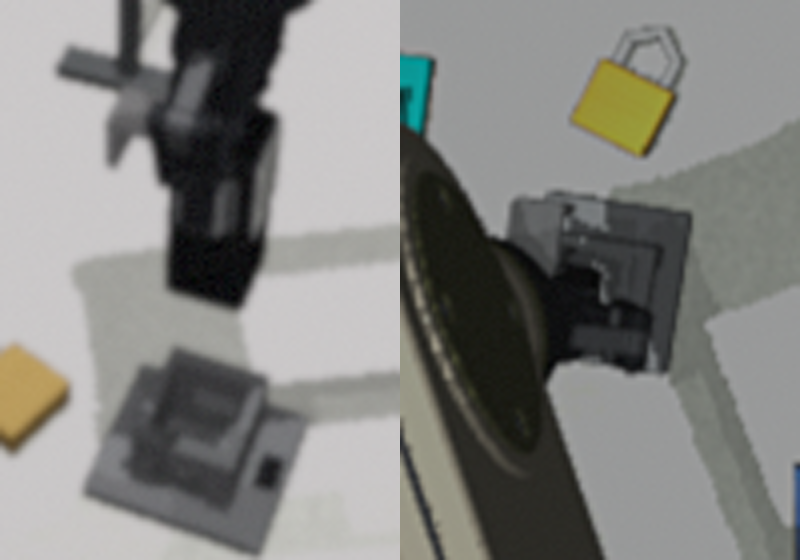

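Run:
```python
from h import *
t=np.radians(-9.5);ex=np.array([np.cos(t),np.sin(t)]);ey=np.array([-np.sin(t),np.cos(t)])
px=lambda p:(np.array(p)+.5)/4-.5+[295,180]
obs={(20,20,0):px((168,290)),(-20,20,0):px((240,308)),(-20,-20,0):px((265,262)),(52,12,66):px((110,166))}
from scipy.optimize import least_squares
o=[503.6,230.5]
def f(v):
    return np.concatenate([proj("side",np.r_[np.array(o)+ex*(k[0]+v[0])+ey*k[1],k[2]+v[1]])-p for k,p in obs.items()])
s=least_squares(f,[0,150]);print(s.x,s.fun.round(2))
```

```text
[ -2.85060341 156.95846929] [-1.27  0.39  1.03  1.99  0.99 -1.66 -0.87 -0.49]
```

{"op": "drive_tool", "data": {"moves": [[[0,-6,0],0],[[0,-22,0],0],[[0,-46,0],0],[[0,-74,0],0],[[0,-104,0],0],[[0,-134,0],0],[[0,-164,0],0],[[0,-194,0],0]]}}

```text
time: 7.07
tool_pos: [503.5, 34.9, 234.5]
tcp_rot: [180.0, -0.0, -9.4]
ft_force: [0.7, -0.5, -3.0]
finger_gap: 41.1
```

{"op": "drive_tool", "data": {"moves": [[[4,-30,0],0.2],[[10,-60,0],0.4],[[16,-90,0],0.7],[[22,-120,0],0.7],[[28,-150,0],0.7],[[34,-180,0],0.7],[[40,-205,0],0.7],[[46,-220,0],0.7]]}}

```text
time: 7.73
tool_pos: [549.5, -186.8, 234.4]
tcp_rot: [179.9, -0.0, -8.9]
ft_force: [0.0, 0.6, -2.9]
finger_gap: 41.0
```

{"op": "drive_tool", "data": {"moves": [[[0,-1.5,0],0],[[0,-1.5,0],0],[[0,-1.5,0],0],[[0,-1.5,0],0],[[0,-1.5,0],0],[[0,-1.5,0],0],[[0,-1.5,0],0],[[0,-1.5,0],0]]}}

```text
time: 8.4
tool_pos: [549.9, -184.5, 234.4]
tcp_rot: [180.0, -0.0, -8.7]
ft_force: [-0.8, -0.6, -3.3]
finger_gap: 41.5
```

Run:
```python
from bench import r
import cv2
s=r.sense();print(s["tool_pos"],s["tcp_rot"])
b=r.snapshot("side")["pixels"][:,:,::-1];a=r.snapshot("top")["pixels"][:,:,::-1]
cv2.imwrite("pics/b2.png",b);cv2.imwrite("pics/a2.png",a)
c=cv2.resize(b[70:220,290:390],None,fx=4,fy=4,interpolation=cv2.INTER_CUBIC)
d=cv2.resize(a[130:280,410:510],None,fx=4,fy=4,interpolation=cv2.INTER_CUBIC)
cv2.imwrite("pics/l2.png",cv2.hconcat([c,d]))
```

```text
[ 549.86649005 -184.48790874  234.41553362] [ 1.79998484e+02 -9.31782045e-03 -8.72093036e+00]
```

View pics/l2.png

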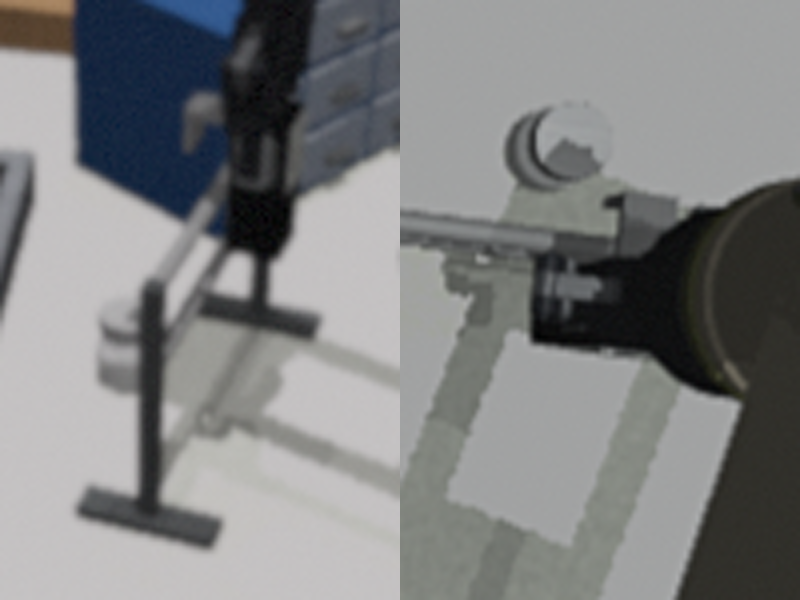

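Run:
```python
from h import *
t=np.radians(-8.8);ex=np.array([np.cos(t),np.sin(t)]);ey=np.array([-np.sin(t),np.cos(t)])
O=np.array([577.5,-189])
pt=lambda p:(np.array(p)+.5)/4-.5+[410,130]
def rk(q): return np.round([(q-O)@ex,(q-O)@ey],1)
print("strap outer edge (expect +22)",[rk(ray("top",pt(p),253)) for p in((221,195),(278,203))])
print("rail edges (expect +-6)",[rk(ray("top",pt(p),190)) for p in((10,211),(150,229),(10,240),(150,254))])
from scipy.optimize import least_squares
px=lambda p:(np.array(p)+.5)/4-.5+[290,70]
# side: strap outer top corner +y, tip bottom +y, body bottom
obs={(52,12,96):px((186,97)),(52,12,66):px((184,147)),(20,20,0):px((230,238)),(-20,20,0):px((277,255))}
o=np.array([549.9,-184.5])
def f(v): return np.concatenate([proj("side",np.r_[o+ex*(k[0]+v[0])+ey*k[1],k[2]+v[1]])-p for k,p in obs.items()])
s=least_squares(f,[0,150]);print(s.x,s.fun.round(2))
# rail side ends vs. picture
for y in(123,60): print("rail axis proj crop",y,(proj("side",np.r_[O+ey*y,190])-[290,70])*4)
```

```text
strap outer edge (expect +22) [array([20.1, 14.5]), array([ 19.8, -11.3])]
rail edges (expect +-6) [array([ 7.2, 94.1]), array([ 7.1, 24.8]), array([-7. , 92.4]), array([-5.1, 23.4])]
[ -2.3459365  163.44972762] [ 0.16  0.16  0.29 -1.63 -1.6   1.48  1.08  0.13]
rail axis proj crop 123 [156.68462529 286.58419685]
rail axis proj crop 60 [189.6961307  234.95770471]
```

The hook straddles the rail with about 6–8 mm to spare on each side, so I'll lower it.

{"op": "drive_tool", "data": {"moves": [[[0,0,-3],0],[[0,0,-9],0],[[0,0,-16],0],[[0,0,-24],0],[[0,0,-32],0],[[0,0,-39],0],[[0,0,-44],0],[[0,0,-45],0]]}}

```text
time: 9.17
tool_pos: [549.0, -184.6, 187.4]
tcp_rot: [-180.0, 0.1, -8.8]
ft_force: [0.0, 1.1, -4.8]
finger_gap: 41.2
```

{"op": "drive_tool", "data": {"moves": [[[0,0,-1],0],[[0,0,-2],0],[[0,0,-3],0],[[0,0,-4],0],[[0,0,-4],0],[[0,0,-4],0],[[0,0,-4],0],[[0,0,-4],0]]}}

```text
time: 9.83
tool_pos: [549.9, -184.9, 185.4]
tcp_rot: [180.0, -0.0, -8.8]
ft_force: [0.9, -0.2, -3.3]
finger_gap: 41.1
```

{"op": "drive_tool", "data": {"moves": [[[0,0,-1],0],[[0,0,-2],0],[[0,0,-3],0],[[0,0,-3],0],[[0,0,-3],0],[[0,0,-3],0],[[0,0,-3],0],[[0,0,-3],0]]}}

```text
time: 10.5
tool_pos: [550.6, -185.2, 184.6]
tcp_rot: [180.0, -0.1, -8.8]
ft_force: [-5.5, 2.7, 9.2]
finger_gap: 41.2
```

Run:
```python
from bench import r
import cv2
s=r.sense();print(s["tool_pos"],s["ft_force"])
b=r.snapshot("side")["pixels"][:,:,::-1];a=r.snapshot("top")["pixels"][:,:,::-1]
c=cv2.resize(b[80:180,310:390],None,fx=5,fy=5,interpolation=cv2.INTER_CUBIC)
d=cv2.resize(a[140:240,425:505],None,fx=5,fy=5,interpolation=cv2.INTER_CUBIC)
cv2.imwrite("pics/l3.png",cv2.hconcat([c,d]))
```

```text
[ 550.57380877 -185.16972258  184.59156745] [-5.4557926   2.67989213  9.18854673]
```

View pics/l3.png

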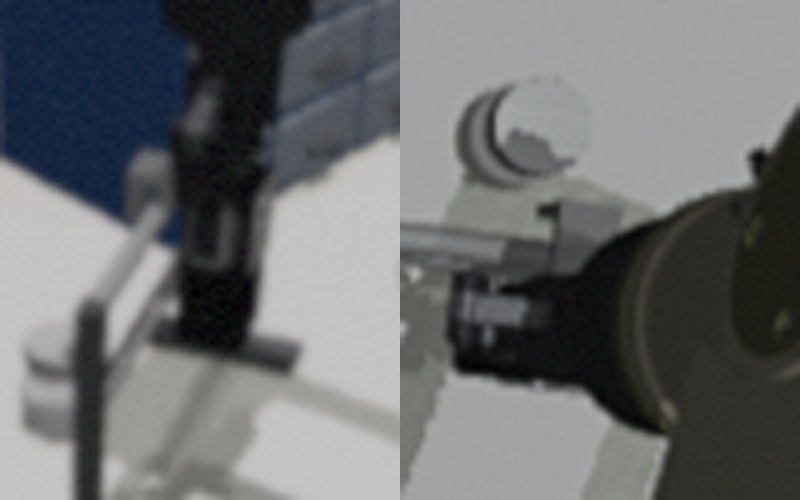

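The force shows the hook seated on the rail (+9 N up), and the picture shows the strap over the rail with the tip beyond it at left crop (140,190). I'll ease off about 1.5 mm and then open.

{"op": "drive_tool", "data": {"moves": [[[0,0,1.5],0],[[0,0,1.5],0],[[0,0,1.5],0],[[0,0,1.5],0],[[0,0,1.5],0],[[0,0,1.5],0],[[0,0,1.5],0],[[0,0,1.5],0]]}}

```text
time: 11.27
tool_pos: [550.5, -185.1, 184.8]
tcp_rot: [180.0, -0.1, -8.8]
ft_force: [-1.1, 1.3, 5.8]
finger_gap: 40.9
```

{"op": "drive_tool", "data": {"moves": [[[0,0,0],0],[[0,0,0],0],[[0,0,0],0],[[0,0,0],0],[[0,0,0],0],[[0,0,0],0],[[0,0,0],0],[[0,0,0],0]], "fingers": 85}}

```text
time: 11.93
tool_pos: [549.9, -185.0, 183.9]
tcp_rot: [180.0, -0.0, -8.8]
ft_force: [0.2, -0.3, -0.3]
finger_gap: 85.1
```

Run:
```python
from bench import r
import cv2
s=r.sense();print(s["tool_pos"],s["ft_force"])
b=r.snapshot("side")["pixels"][:,:,::-1];a=r.snapshot("top")["pixels"][:,:,::-1]
c=cv2.resize(b[80:180,310:390],None,fx=5,fy=5,interpolation=cv2.INTER_CUBIC)
d=cv2.resize(a[140:240,425:505],None,fx=5,fy=5,interpolation=cv2.INTER_CUBIC)
cv2.imwrite("pics/l4.png",cv2.hconcat([c,d]))
```

```text
[ 549.85406544 -184.9698664   183.85837614] [ 0.15128426 -0.28891369 -0.26352919]
```

View pics/l4.png

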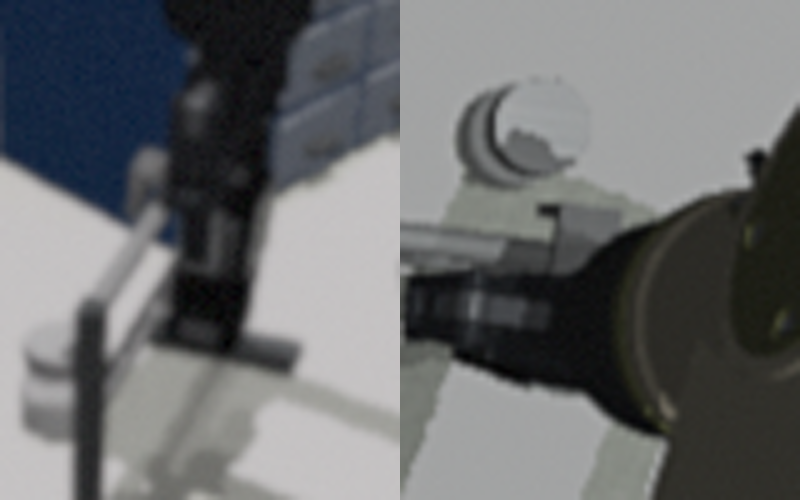

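The fingers are open with no force on the tool, and the lamp hangs with its lower back swung in slightly. I'll retreat straight up.

{"op": "drive_tool", "data": {"moves": [[[0,0,3],0],[[0,0,9],0],[[0,0,18],0],[[0,0,30],0],[[0,0,45],0],[[0,0,62],0],[[0,0,80],0],[[0,0,98],0]]}}

```text
time: 12.7
tool_pos: [550.0, -185.0, 284.2]
tcp_rot: [180.0, -0.1, -8.8]
ft_force: [0.1, -0.0, -0.2]
finger_gap: 84.4
```

{"op": "drive_tool", "data": {"moves": [[[-15,0,10],0],[[-40,0,15],0],[[-70,0,15],0],[[-100,0,15],0],[[-125,0,15],0],[[-140,0,15],0],[[-148,0,15],0],[[-150,0,15],0]]}}

```text
time: 13.37
tool_pos: [399.3, -185.2, 298.4]
tcp_rot: [179.9, -0.1, -8.8]
ft_force: [0.1, -0.4, -0.0]
finger_gap: 84.8
```

Run:
```python
from bench import r
import cv2
s=r.sense();print(s["time"],s["tool_pos"],s["ft_force"])
b=r.snapshot("side")["pixels"][:,:,::-1];a=r.snapshot("top")["pixels"][:,:,::-1]
c=cv2.resize(b[80:180,310:390],None,fx=5,fy=5,interpolation=cv2.INTER_CUBIC)
d=cv2.resize(a[140:240,425:505],None,fx=5,fy=5,interpolation=cv2.INTER_CUBIC)
cv2.imwrite("pics/l5.png",cv2.hconcat([c,d]))
```

```text
13.3667 [ 399.33465428 -185.19127566  298.36380343] [ 0.10178405 -0.41408162 -0.0284583 ]
```

View pics/l5.png

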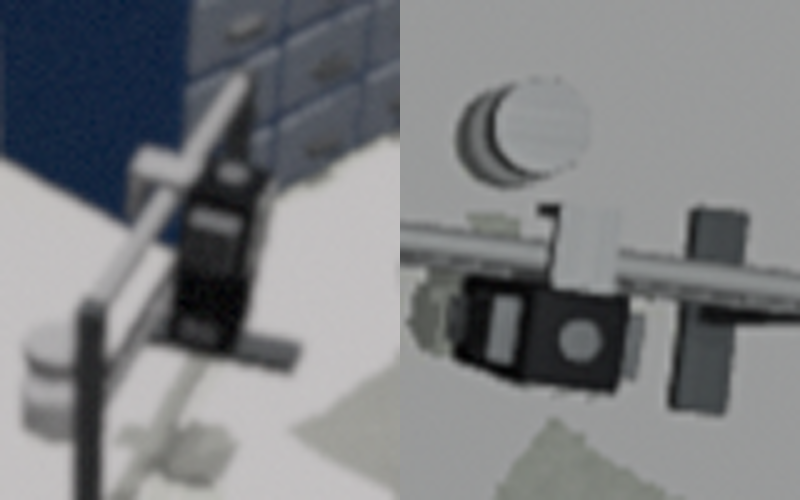

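The lamp hangs by its hook on the upper rail, at left crop (215,240), with buttons out and the jar untouched. I'll let it settle, then check it's at rest.

{"op": "drive_tool", "data": {"moves": [[[0,0,0],0],[[0,0,0],0],[[0,0,0],0],[[0,0,0],0],[[0,0,0],0],[[0,0,0],0],[[0,0,0],0],[[0,0,0],0]]}}

```text
time: 14.13
tool_pos: [399.8, -184.9, 296.7]
tcp_rot: [-180.0, 0.0, -8.8]
ft_force: [-0.7, -0.2, -0.2]
finger_gap: 85.1
```

Run:
```python
from bench import r
from h import *
import cv2
b=r.snapshot("side")["pixels"][:,:,::-1];a=r.snapshot("top")["pixels"][:,:,::-1]
c=cv2.resize(b[80:180,310:390],None,fx=5,fy=5,interpolation=cv2.INTER_CUBIC)
d=cv2.resize(a[140:240,425:505],None,fx=5,fy=5,interpolation=cv2.INTER_CUBIC)
n=cv2.hconcat([c,d]).astype(int);o=cv2.imread("pics/l5.png").astype(int)
print("mean abs diff lamp side/top",abs(n-o)[150:360,170:280].mean(),abs(n-o)[200:400,430:640].mean())
t=np.radians(-8.8);ex=np.array([np.cos(t),np.sin(t)])
for p in((155,207),(220,209)):
    print("strap outer edge rack x (hook pt+19)",(ray("top",(np.array(p)+.5)/5-.5+[425,140],202)-[577.5,-189])@ex)
cv2.imwrite("pics/end.png",a)
old=cv2.imread("pics/top0.png").astype(int)
print("padlock/jar diff",abs(a.astype(int)-old)[165:200,250:285].mean(),abs(a.astype(int)-old)[152:178,436:466].mean())
```

```text
mean abs diff lamp side/top 1.7573448773448774 0.6927380952380953
strap outer edge rack x (hook pt+19) 19.26683703152369
strap outer edge rack x (hook pt+19) 21.66817882820468
padlock/jar diff 6.612244897959184 6.636752136752137
```

Run:
```python
import cv2,numpy as np
a=cv2.imread("pics/end.png").astype(int);o=cv2.imread("pics/top0.png").astype(int)
for i in(a,o):
    y=np.argwhere((i[:,:,2]-i[:,:,0]>60))
    y=y[(y[:,0]>160)&(y[:,0]<205)&(y[:,1]>245)&(y[:,1]<290)];print(y.mean(0))
print(abs(a-o)[300:340,560:600].mean())
from bench import r
print(r.hand_in())
```

```text
[186.4084507  265.25070423]
[186.43626062 265.19546742]
94.741875
the job is handed in; nothing more can be done
None
```

The lamp now hangs by its hook on the rack's upper rail, on its own, and I handed the job in with about 14 s on the robot's clock. The hand-in gave no verdict.

I pressed both side buttons with the gripper, lifted the lamp out of the dock, hooked it over the rail and pulled the arm well clear.

**Last checks:**
- **Hook position:** the hook point is about 1–2 mm from the rail's axis, roughly midway between the posts.
- **At rest:** side and top pictures 0.7 s apart show no visible movement.
- **Buttons:** both look out in the last pictures.
- **Padlock and jar:** the padlock moved less than 0.1 px in the top view. The jar looks the same in the pictures, but I did not measure it as closely.
- **Robot:** nothing is pressing on the gripper.

**What disagreed:**
- **Gripper opening:** it read about 41 mm while squeezing, not the expected 46 mm, with about 11 N upward. I put that down to the pads swinging forward as they close. The lamp came out freely with about 3–4 N of weight on the tool.
- **Lamp height while carried:** my side-view estimates differed by about 6 mm, so I went by the force when setting it on the rail.
- **Before/after pictures:** around the padlock and jar they differ slightly in brightness (about 6.6 levels). I did not trace the cause, and a control patch I picked for comparison was no use.

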